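# Clamp a glued bead blank in the ratchet clamp and keep it gripped

## Task

Lay the freshly glued striped bead blank flat and square in the nest of the ratchet clamp and let go of it. Then pump the clamp's trigger towards its fixed handle, stroke by stroke, until the pad meets the blank, and squeeze on gently until the yellow band of the pad's plunger has slid into its sleeve while green still shows (if the red band goes in, the blank is crushed). Move the jaw by the trigger only, leave the other things on the bench where they are, and finish while still holding the trigger squeezed.

Things in the scene. Friction and masses are not known exactly. Their poses are not given: they have to be found in the camera images.
- blank_mid (a point): Bead blank: loose block of glued acrylic layers, 48 mm long (its x) by 36 mm wide (its y) by 32 mm high, 75 g; stripes red, yellow, turquoise, yellow, red along its length, same both ways round. The point is its centre, 16 mm above its underside; its z is up.
- clamp: Ratchet bar clamp bolted to the bench on a grey base plate 305 x 70 x 12 mm. Origin at bench level; x runs along the clamp from handle (-x) to anvil (+x), z up. The fixed black handle, an upright post 14 mm thick, 34 mm wide, stands at x = -152 mm, 62 to 174 mm above the bench; the trigger is in front of it (towards +x). At x > -100 mm only the trigger rises above 60 mm.
- nest (a point): Centre of the nest's floor, 95 mm along the clamp's x from its origin, 12 mm above the bench, axes as the clamp's. Open-topped pocket 52 mm long (along x) by 40 mm wide. Side walls (5 mm thick) and the wall on the jaw side are only 6 mm high; the +x wall is the aluminium anvil, 34 mm high. The blank lies in it with its length along x, its underside on the floor.
- jaw (a joint): How far the jaw (red head with plunger sleeve, and toothed bar) has advanced towards the nest, m, 0 to 0.066; starts at 0 to 0.020. At 0 the free pad's face is 46 mm from a centred blank. Only a drag of about 3 N holds it: when the trigger is let go, the sprung pad pushes it back until about 3 N of grip are left.
- pad (a joint): How far the sprung pad's plunger is pushed into its sleeve, m: 0 free, spring 1 N per mm, stop at 0.021. From the sleeve outwards the plunger shows a yellow band (gone in at 0.006), a green band (gone in at 0.015) and, next to the pad, a red band.
- pad_face (a point): Centre of the black pad's pressing face (24 mm wide, 20 mm high), which looks to the clamp's +x, 31 mm above the bench.
- trigger (a joint): Trigger angle, rad: 0 released (sprung, leaning away from the handle), 0.55 fully squeezed. Lever on a pivot at clamp x = -115 mm, 93.5 mm above the bench; squeezing its top to the handle advances the jaw 40 mm per rad (22 mm a stroke, less up to 8 mm idle before the pawl meets a tooth). On release the pawl clicks back. 2 to 5 N at the bar when idle, about 12 N when clamping.
- trigger_bar (a point): Centre of the trigger's red cross bar, 14 mm thick, 44 mm long (along the clamp's y), 60 mm from the pivot: released at clamp x = -99 mm, 151 mm above the bench; squeezed at x = -131 mm. Bar and handle together measure 67 mm released, 34 mm squeezed. Pull it towards the handle (-x) from its free side, or squeeze it against the handle from above.
- pliers: Red-handled pliers lying on the bench, 180 mm long: leave alone.
- glue: White glue bottle, 34 mm thick, 95 mm high: leave alone.
- bead_jar: Orange bead jar, 60 mm thick, 65 mm high: leave alone.
- ring_cone: Wooden ring cone, foot 56 mm, 112 mm high: leave alone.
- pink_disc: Pink disc bead, 40 mm across, 8 mm thick: leave alone.
- yellow_disc: Yellow disc bead, 36 mm across, 9 mm thick: leave alone.
- blue_disc: Blue disc bead, 42 mm across, 8 mm thick: leave alone.

How it is judged:
On the way, in this order (a step that is already met when the one before it is completed fails the run):
1. the blank lies flat and square in the nest and has been let go (horizontal distance between blank_mid and nest below 0.005 m and z of blank_mid in the frame of nest between 0.013 and 0.018 m and angle between blank_mid's own z axis and vertical below 0.06 rad and angle between the x axis of blank_mid and the x axis of nest, either way round below 0.12 rad and contact force between the fingers and blank below 0.3 N), for 0.2 s.
2. the pad has come up to the blank (contact force between pad and blank above 0.5 N), for 0.05 s.
At the end, for the whole second after the job is handed in: The blank lies in the nest (centre within 5 mm, flat within 2 mm and 3.5 degrees, square within 7 degrees), the plunger is pushed in 5 to 16 mm with the pad bearing on the blank with more than 4 N, and the fingers hold the trigger squeezed with more than 2 N (all of step 1 and value of joint pad between 0.005 and 0.016 m and contact force between pad and blank above 4 N and contact force between the fingers and trigger above 2 N and linear speed of blank below 0.02 m/s); the arm keeps its last pose, push and grip.
It fails at once if the blank is crushed: the plunger's red band is well inside its sleeve (over 18 mm) (value of joint pad above 0.018 m).
It fails at once if the robot pushes the jaw or the pad itself (contact force between any of the fingers, the arm and jaw above 1 N).
It fails at once if a bystander is disturbed (shifted over 20 mm) (distance of any of pliers, glue, bead_jar, ring_cone, pink_disc, yellow_disc, blue_disc from where it was at the start of the episode above 0.02 m).
It also fails if it takes over 72 s, if anything falls off the work surface, if the arm or the gripper's body presses on something with over 40 N, if the wrist force passes 120 N, or if a joint passes its speed limit or range.

## Robot

A 6-joint arm with a two-finger parallel gripper is mounted at the origin on the work surface. World frame = base frame: x ahead of the robot, y to its left, z up, the work surface at z = 0. Lengths are in m, angles in rad, forces in N, time in s.
With the tool pointing down it reaches from about 0.35 to 0.725 m from the base axis. Payload 4.3 kg.
Tool frame: the origin (TCP) lies on the mounting face of the last link; the fingertips stand 173 mm ahead of it and the grasp point (between the pads) lies 155 mm ahead of it; z points along the fingers, y is the line along which they close (so a half turn about z gives the same grasp; the last joint's range is limited). The gripper opens to 85 mm and grips with 20 to 120 N. Pads are 22 mm wide; open, the fingers measure 114 mm over their backs; the gripper's body (76 mm by 85 mm) begins 54 mm behind the grasp point. The pads swing forward as they close: fully open they stand 13 mm farther back than shut.
Start: joints at [1.095, 0.377, 0.081, 1.274, 0, 1.46], TCP at [0.206, 0.537, 0.405] pointing down, gripper open.
Joint ranges: [-2.72, 2.72], [-0.84, 1.66], [-1.02, 1.22], [-1.77, 2.12], [-1.37, 1.28], [-3.14, 3.14]. Speed limits (rad/s): [2.57, 2.57, 3.14, 3.14, 3.14, 3.14].

## Interface

Orientations are given as a unit quaternion [x, y, z, w].
In Python, from rig import ctrl gives the robot as it stands.
- The arm moves only by the tool step_arm, never from a script. Its argument "deltas" is a list of rows, each an object with "dr": the turn, a rotation vector about the tool's x, y, z in units of 6 degrees (1.0 is 6 degrees), a list of three; "delta_pos": the shift along the tool's x, y, z in units of 25 mm (1.0 is 25 mm), a list of three; "jaw": the finger opening in mm, from 0 to 85.4. In form: [{"dr": [rx, ry, rz], "delta_pos": [x, y, z], "jaw": jaw}, ...]. A call has 1 to 5 rows; each row is the pose to reach, as a shift and turn from the pose commanded when the call began, along the tool's axes at that moment; what a row does not reach only later rows make up. A row lasts 1/10 s, in which the tool goes at most 50 mm and 8.59 degrees, less where a joint would pass 70% of its speed; a pose out of reach is approached as far as the arm can. A call with a gripper value outside its range is refused whole. The fingers move at their own pace and stop on an object; "force" is the grip in N (left out, the last holds). Time passes only in rows, so rows that repeat a pose let the fingers close. It gives the time, the measured TCP pose, the force, the opening and the grip force at its end, in the units of the state.
- ctrl.get_obs(): the state, without advancing time (a new reading comes with each control period).
- ctrl.camera(name): name is "side" or "top"; returns a dict with "pixels" (480x640x3 uint8, red, green, blue), "range_z" (480x640 float32, m along the optical axis (not along the pixel's ray), 0 where there is no reading), "intrinsics" (3x3 intrinsics, pixels), "T" (4x4, takes a point from camera to world coordinates). Camera axes: x right, y down, z forward; pixel columns grow to the right and rows downward; lengths in m; the calibration is good to about 2 mm. A picture is of the moment at which its call begins.
- ctrl.hand_in(): hands the job in; it is judged then, once.
Trained networks look in the newest picture that a camera, given by its name, has taken for a name from the list of things; names that differ only in an ending like _2 or _b are one class to them, and where a whole thing is asked for, a point or a joint stands for the part that bears it (a point fixed in the world has none). Each returns a list of dicts, best first, with "p" (0 to 1); they miss things now and then, are a little off and sometimes report something else, mostly with a low value. They report only what shows in the picture. A call takes as long as a camera call.
- ctrl.regions_of(label, camera): "region" (480x640 bool, what is visible of it) and "bbox" ([centre column, centre row, width, height] in pixels, round what is visible of it).
The state is a dict: "t": time; "joint_positions": joint angles; "joint_vel": joint speeds; "joint_efforts": joint torques, N m; "tool_pos": TCP position; "orientation": TCP orientation; "contact_force": force on the tool from outside, world axes, zero at the start; "wrist_torque": the same for the moment, N m; "width": finger opening in m; "gripper_force": force on a finger pad.
Only numpy, scipy, OpenCV 4.12 (cv2) and the standard library are available. Lean on these libraries where they do the work, as an engineer would, in place of code of your own. Each camera call takes 0.05 s, during which the arm holds its last target. There are 200 camera calls.

## Working session

There is one attempt and no reset: what is moved stays moved. The work goes in short steps, Python scripts to look and compute and a tool call to move; the robot and the scene stay as the last step left them, time stands still between calls to the robot, and variables do not carry over. Pictures are saved under pics/ and viewed, at most 10 in all, crops included, and the job is handed in when it is done.

Besides the shell and the picture viewer there is one more tool, called after "Call:" as name(argument=value, ...) on one line, values as JSON. step_arm: Moves the arm, as the interface text tells. Its arguments: {"type":"object","properties":{"deltas":{"type":"array","items":{"type":"object","properties":{"dr":{"type":"array","items":{"type":"number"}},"delta_pos":{"type":"array","items":{"type":"number"}},"jaw":{"type":"number"}}}},"force":{"type":"number"}},"required":["deltas"]}

```bash
mkdir -p pics; ls
cat > h.py <<'E'
import numpy as np, cv2
from rig import ctrl
from scipy.spatial.transform import Rotation as R
def snap(n,f=None):
    c=ctrl.camera(n)
    if f: cv2.imwrite('pics/'+f,c['pixels'][:,:,::-1])
    return c
def pts(c,m=None):
    z=c['range_z'];K=c['intrinsics']
    v,u=np.mgrid[:480,:640]
    P=np.stack([(u-K[0,2])/K[0,0]*z,(v-K[1,2])/K[1,1]*z,z],-1)
    P=P@c['T'][:3,:3].T+c['T'][:3,3]
    P[z==0]=np.nan
    return P if m is None else P[m&(z>0)]
E
python3 - <<'E'
from h import *
np.set_printoptions(precision=4,suppress=True)
o=ctrl.get_obs();print(o)
for cam in('top','side'):
    c=snap(cam,cam+'0.png');print(cam,c['T'][:3],c['intrinsics'][0])
    for l in('blank_mid','clamp','jaw','pad','trigger','trigger_bar','pliers','glue','bead_jar','ring_cone','pink_disc','yellow_disc','blue_disc'):
        for d in ctrl.regions_of(l,cam)[:2]:
            p=pts(c,d['region'])
            print(cam,l,round(d['p'],2),np.round(d['bbox']),len(p),np.median(p,0) if len(p) else '',p.min(0) if len(p) else '',p.max(0) if len(p) else '')
E
```

```text
pics
{'t': 0.0, 'joint_positions': array([1.0948, 0.3781, 0.0796, 1.2744, 0.    , 1.4605]), 'joint_vel': array([-0.0006,  0.0004,  0.0023, -0.0021, -0.0002,  0.0007]), 'joint_efforts': array([ -0.002 , -46.3611,  26.9872,   0.021 ,  -0.0004,  -0.    ]), 'tool_pos': array([0.2055, 0.5367, 0.4037]), 'orientation': array([ 0.1818,  0.9833, -0.001 , -0.0003]), 'contact_force': array([-0.1651,  0.4579,  0.2273]), 'wrist_torque': array([-0.0282, -0.0217,  0.0501]), 'gripper_force': 0.0, 'width': 0.08532945645811724}
top [[-0.027  -0.9977  0.0623  0.4683]
 [-0.9995  0.0278  0.0121 -0.033 ]
 [-0.0138 -0.062  -0.998   1.5277]] [566.8758   0.     323.7641]
top blank_mid 0.66 [327. 279.  20.  18.] 239 [ 0.4798 -0.0206  0.0328] [ 0.4538 -0.0447  0.0243] [0.5064 0.005  0.0428]
top clamp 0.7 [309. 231. 120.  29.] 2958 [0.605  0.0274 0.0154] [ 0.5709 -0.1305 -0.0034] [0.6474 0.1802 0.1821]
top jaw 0.78 [329. 228.  78.  15.] 389 [0.6069 0.022  0.0382] [ 0.5925 -0.1307  0.0091] [0.6241 0.0756 0.0546]
top pad 0.61 [308. 231. 117.  28.] 2936 [0.6045 0.0274 0.0154] [ 0.5698 -0.1278 -0.0034] [0.6461 0.18
[... 2325 characters left out ...]
.  48.  57.] 1767 [ 0.6566 -0.4304  0.0622] [ 0.636  -0.4506  0.0014] [ 0.695  -0.3934  0.0709]
side bead_jar 0.4 [357. 255.  22.  57.] 408 [ 0.6021 -0.0613  0.1413] [ 0.5846 -0.1076 -0.0024] [0.7084 0.1265 0.1737]
side ring_cone 0.91 [329. 155.  22.  41.] 446 [0.7132 0.3614 0.0197] [ 0.6876  0.337  -0.0008] [0.7808 0.5104 0.111 ]
side pink_disc 0.19 [352. 273.  42.  72.] 613 [0.6058 0.0177 0.0362] [ 0.5931 -0.1344  0.0105] [0.6306 0.1089 0.0498]
side yellow_disc 0.58 [275. 412.  22.  21.] 353 [ 0.3658 -0.2704  0.0096] [ 0.349  -0.2866 -0.    ] [ 0.3835 -0.2499  0.0143]
side blue_disc 0.82 [422. 268.  20.  12.] 220 [ 0.7622 -0.0562  0.0083] [ 0.7424 -0.0745  0.0017] [ 0.7837 -0.0341  0.0131]
```

Run:
```python
from h import *
np.set_printoptions(precision=4,suppress=True)
a=cv2.imread('pics/top0.png')[190:310,240:400];b=cv2.imread('pics/side0.png')[200:350,250:450]
cv2.imwrite('pics/crop0.png',np.vstack([cv2.resize(b,(400,300),interpolation=cv2.INTER_CUBIC),cv2.resize(a,(400,300),interpolation=cv2.INTER_CUBIC)]))
res={}
for cam in('top','side'):
    c=snap(cam);P=pts(c).reshape(-1,3);P=P[~np.isnan(P).any(1)]
    def rect(m,n):
        q=P[m]; r=cv2.minAreaRect((q[:,:2]*1000).astype(np.float32)); print(cam,n,len(q),np.array(r[0]),np.array(r[1]),r[2],np.median(q,0))
    box=lambda x0,x1,y0,y1:(P[:,0]>x0)&(P[:,0]<x1)&(P[:,1]>y0)&(P[:,1]<y1)
    z=P[:,2]
    rect(box(.42,.54,-.08,.05)&(z>.024)&(z<.042),'blank')
    rect(box(.55,.67,-.2,.25)&(z>.007)&(z<.06),'base')
    rect(box(.55,.67,.1,.25)&(z>.042)&(z<.055),'anvil')
    rect(box(.55,.67,-.2,-.09)&(z>.15)&(z<.19),'handle')
    rect(box(.55,.67,-.09,-.03)&(z>.13)&(z<.19),'bar')
```

```text
top blank 246 [478.9617 -19.9791] [47.7946 35.7953] 30.58789825439453 [ 0.4797 -0.0199  0.0333]
top base 2855 [610.3656  25.1689] [119.197  448.7797] 0.021006178110837936 [0.6054 0.0437 0.014 ]
top anvil 69 [611.178  170.7041] [ 9.1177 48.4196] 89.71910858154297 [0.6115 0.1713 0.0473]
top handle 85 [ 604.603  -105.6197] [13.6948 32.0943] 88.32135772705078 [ 0.6041 -0.1051  0.1738]
top bar 118 [606.7153 -56.2639] [17.4543 44.5093] 88.40426635742188 [ 0.6063 -0.0544  0.1574]
side blank 400 [479.5826 -21.9343] [51.5311 39.7203] 31.086030960083008 [ 0.4791 -0.0243  0.0321]
side base 3182 [609.7025  17.1822] [ 93.2884 411.1033] 3.0759012699127197 [0.5993 0.0198 0.0151]
side anvil 91 [613.6982 169.2051] [16.6968 50.1818] 88.8221435546875 [0.6134 0.1676 0.0459]
side handle 256 [ 605.6877 -107.9589] [33.5054 16.9012] 0.9395222067832947 [ 0.604  -0.1126  0.1669]
side bar 251 [607.0026 -57.5295] [19.2606 43.4279] 81.30232238769531 [ 0.6055 -0.0595  0.1533]
```

View pics/crop0.png

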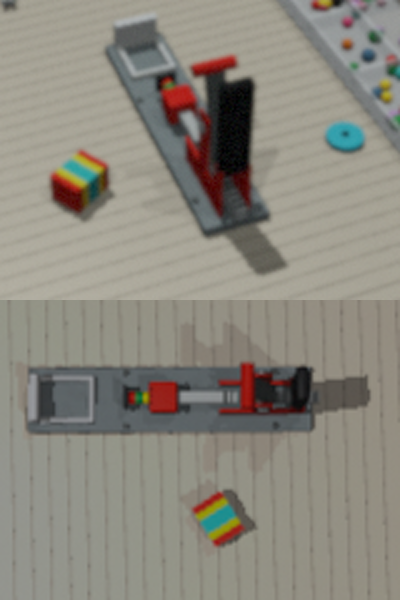

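View pics/side0.png

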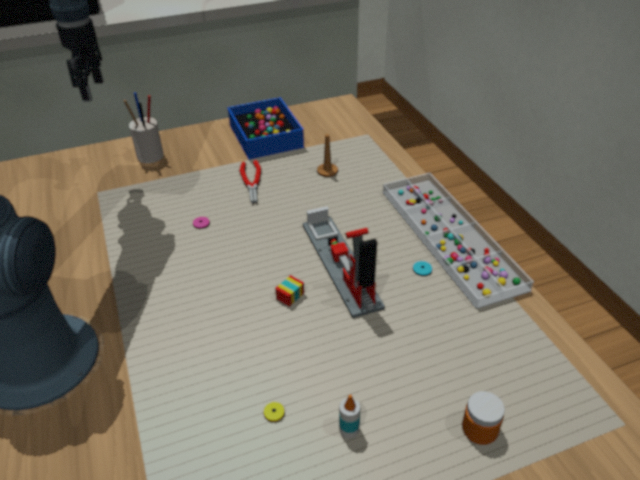

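```bash
cat >> h.py <<'E'
def ortho(c,z,x0,x1,y0,y1,s=0.0005):
    # image: columns = -y direction? columns: y increasing right, rows: x increasing downward
    X,Y=np.meshgrid(np.arange(x0,x1,s),np.arange(y0,y1,s),indexing='ij')
    P=np.stack([X,Y,np.full_like(X,z)],-1)-c['T'][:3,3]
    P=P@c['T'][:3,:3];K=c['intrinsics']
    u=(P[...,0]/P[...,2]*K[0,0]+K[0,2]).astype(np.float32);v=(P[...,1]/P[...,2]*K[1,1]+K[1,2]).astype(np.float32)
    return cv2.remap(c['pixels'],u,v,cv2.INTER_CUBIC)
E
python3 - <<'E'
from h import *
np.set_printoptions(precision=2,suppress=True,linewidth=200)
ims=[]
for cam in('top','side'):
    c=snap(cam)
    o=ortho(c,.018,.56,.66,.08,.20);ims.append(o[:,:,::-1])
    g=o.astype(float).mean(2)
    print(cam,'along y at x=.605..615:');pr=g[80:120].mean(0);print(np.c_[80+np.arange(0,240,3)*.5,pr[::3]].T.round(0)[1])
    print('along x at y=.135-.15');pr=g[:,110:140].mean(1);print(pr[::3].round(0))
    # plate points from depth
    P=pts(c).reshape(-1,3);P=P[~np.isnan(P).any(1)]
    b=P[(P[:,0]>.53)&(P[:,0]<.69)&(P[:,1]>-.15)&(P[:,1]<.2)]
    for y in (-.1,-.05,0,.05,.1):
        o2=ortho(c,.012,.55,.67,y-.012,y+.012).astype(float).mean(2).mean(1)
        d=np.abs(np.gradient(cv2.GaussianBlur(o2[None],(0,0),3)[0]))
        i=np.argmax(d[:80]);j=160+np.argmax(d[160:]);print('plate',y,550+.5*i,550+.5*j,end=';')
    print()
cv2.imwrite('pics/nest0.png',cv2.resize(np.hstack(ims),None,fx=1.6,fy=1.6))
E
```

```text
top along y at x=.605..615:
[ 85.  87.  88.  90.  93.  94.  97.  99.  99.  99.  99.  98.  98.  99.  99.  97.  91.  78.  78.  94. 119. 139. 133. 110.  97.  92.  95.  98.  98.  98.  98.  98.  98.  98.  98.  98.  98.  97.  97.
  98.  98.  98.  99.  99.  99.  98.  97.  87.  74.  63.  57.  57.  57.  57.  57.  56.  53.  54.  61.  82. 107. 133. 146. 153. 150. 148. 141. 124. 114. 119. 127. 132. 135. 137. 142. 145. 143. 138.
 131. 133.]
along x at y=.135-.15
[142. 142. 142. 141. 140. 139. 140. 142. 143. 130. 111.  97.  93.  95.  99.  98.  94.  87. 102. 127. 133. 122. 108.  97.  97.  98.  98.  97.  97.  97.  98.  98.  98.  98.  98.  99.  99.  99.  98.
  98.  98.  98.  98.  98.  99.  96.  93.  91.  99. 122. 136. 130. 116. 102.  96.  96.  84.  82. 100. 123. 135. 142. 141. 141. 141. 140. 140.]
plate -0.1 589.5 641.0;plate -0.05 589.5 645.0;plate 0 571.5 644.0;plate 0.05 573.0 646.0;plate 0.1 573.5 647.0;
side along y at x=.605..615:
[ 65.  65.  66.  67.  67.  66.  63.  61.  60.  60.  61.  63.  66.  71.  77.  84.  95. 108. 123. 137. 147. 152. 151. 146. 138. 129. 122. 118. 116. 115. 115. 116. 116. 116. 116. 116. 116. 116. 116.
 116. 114. 111. 105.  98.  89.  81.  74.  69.  67.  68.  69.  72.  75.  79.  83.  86.  88.  89.  90.  90.  90.  90.  90.  89.  89.  89.  89.  89.  89.  89.  90.  90.  90.  90.  90.  92.  98. 107.
 119. 132.]
along x at y=.135-.15
[157. 157. 156. 155. 153. 148. 136. 118. 101.  91.  96. 106. 111. 113. 112. 109. 112. 124. 141. 155. 159. 151. 136. 119. 107. 104. 105. 104. 102. 101. 102. 102. 102. 103. 103. 101. 100. 102. 103.
 102. 102. 101. 100.  97.  94.  94. 104. 122. 141. 155. 160. 155. 143. 132. 127. 130. 138. 147. 152. 156. 156. 156. 156. 155. 156. 156. 157.]
plate -0.1 567.5 630.5;plate -0.05 568.5 652.0;plate 0 569.5 639.5;plate 0.05 570.5 650.0;plate 0.1 571.5 652.0;
```

View pics/nest0.png

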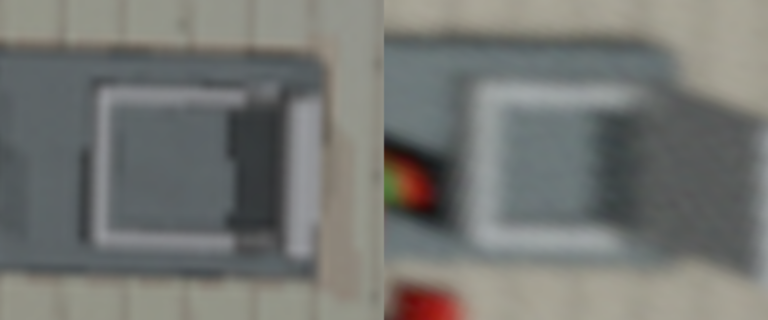

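```bash
cat >> h.py <<'E'
def plan(x,y,z,yaw):
    """yaw: world angle (deg) of tool y, tool straight down"""
    o=ctrl.get_obs();Rc=R.from_quat(o['orientation']);p=o['tool_pos']
    a=np.radians(yaw);ty=np.array([np.cos(a),np.sin(a),0]);tz=np.array([0,0,-1.]);tx=np.cross(ty,tz)
    Rt=R.from_matrix(np.c_[tx,ty,tz])
    d=Rc.inv().apply(np.array([x,y,z])-p)/.025
    r=np.degrees((Rc.inv()*Rt).as_rotvec())/6
    print('pos',d.round(3),'dr',r.round(3),'| t',round(o['t'],2),p.round(4),'F',o['contact_force'].round(1),'w',round(o['width'],4),'g',o['gripper_force'])
E
python3 -c "
from h import *
plan(.479,-.0203,.30,121)"
```

```text
pos [-18.183 -16.906   4.188] dr [ 1.00e-03  1.00e-03 -8.66e+00] | t 1.6 [0.2057 0.537  0.4047] F [-0.5  0.3  0.7] w 0.0857 g 0.0
```

Call:
step_arm(deltas=[{"dr": [0,0,-8.66],"delta_pos": [-18.18,-16.9,4.19],"jaw": 70},{"dr": [0,0,-8.66],"delta_pos": [-18.18,-16.9,4.19],"jaw": 70},{"dr": [0,0,-8.66],"delta_pos": [-18.18,-16.9,4.19],"jaw": 70},{"dr": [0,0,-8.66],"delta_pos": [-18.18,-16.9,4.19],"jaw": 70},{"dr": [0,0,-8.66],"delta_pos": [-18.18,-16.9,4.19],"jaw": 70}], force=30)

```text
t: 2.1
tool_pos: [0.3071, 0.3315, 0.3663]
orientation: [-0.165, 0.986, 0.0, 0.0]
contact_force: [0.2, 0.6, -1.0]
width: 0.07
gripper_force: 0.0
```

```bash
python3 -c "
from h import *
plan(.479,-.0203,.30,121)"
```

```text
pos [ -1.925 -15.542   2.653] dr [ 0.     0.007 -2.005] | t 2.1 [0.3071 0.3315 0.3663] F [ 0.2  0.6 -1. ] w 0.07 g 0.0
```

Call:
step_arm(deltas=[{"dr": [0,0,-2],"delta_pos": [-1.93,-15.54,2.65],"jaw": 60},{"dr": [0,0,-2],"delta_pos": [-1.93,-15.54,2.65],"jaw": 60},{"dr": [0,0,-2],"delta_pos": [-1.93,-15.54,2.65],"jaw": 60},{"dr": [0,0,-2],"delta_pos": [-1.93,-15.54,2.65],"jaw": 60},{"dr": [0,0,-2],"delta_pos": [-1.93,-15.54,2.65],"jaw": 60}])

```text
t: 2.6
tool_pos: [0.4112, 0.116, 0.3261]
orientation: [-0.264, 0.964, -0.0, 0.001]
contact_force: [1.1, 1.1, 0.6]
width: 0.0601
gripper_force: 0.0
```

```bash
python3 -c "
from h import *
plan(.479,-.0203,.30,121)"
```

```text
pos [ 0.447 -6.075  1.047] dr [-0.004  0.013 -0.058] | t 2.6 [0.4112 0.116  0.3261] F [1.1 1.1 0.6] w 0.0601 g 0.0
```

Call:
step_arm(deltas=[{"dr": [0,0,-0.06],"delta_pos": [0.45,-6.08,1.05],"jaw": 60},{"dr": [0,0,-0.06],"delta_pos": [0.45,-6.08,1.05],"jaw": 60},{"dr": [0,0,-0.06],"delta_pos": [0.45,-6.08,1.05],"jaw": 60},{"dr": [0,0,-0.06],"delta_pos": [0.45,-6.08,1.05],"jaw": 60},{"dr": [0,0,-0.06],"delta_pos": [0.45,-6.08,1.05],"jaw": 60}])

```text
t: 3.1
tool_pos: [0.4787, -0.0197, 0.2995]
orientation: [-0.266, 0.964, 0.0, -0.0]
contact_force: [0.2, 0.7, -0.4]
width: 0.0599
gripper_force: 0.0
```

```bash
python3 -c "
from h import *
plan(.479,-.0203,.183,121)"
```

```text
pos [ 1.00e-03 -2.90e-02  4.66e+00] dr [ 0.007 -0.002 -0.027] | t 3.1 [ 0.4787 -0.0197  0.2995] F [ 0.2  0.7 -0.4] w 0.0599 g 0.0
```

Call:
step_arm(deltas=[{"dr": [0,0,-0.03],"delta_pos": [0,-0.03,2],"jaw": 60},{"dr": [0,0,-0.03],"delta_pos": [0,-0.03,4],"jaw": 60},{"dr": [0,0,-0.03],"delta_pos": [0,-0.03,4.66],"jaw": 60},{"dr": [0,0,-0.03],"delta_pos": [0,-0.03,4.66],"jaw": 50},{"dr": [0,0,-0.03],"delta_pos": [0,-0.03,4.66],"jaw": 42}])

```text
t: 3.6
tool_pos: [0.4786, -0.0181, 0.184]
orientation: [-0.27, 0.963, 0.0, 0.0]
contact_force: [0.2, 0.8, 0.0]
width: 0.0422
gripper_force: 0.0
```

Call:
step_arm(deltas=[{"dr": [0,0,0],"delta_pos": [0,0,0],"jaw": 38},{"dr": [0,0,0],"delta_pos": [0,0,0],"jaw": 30},{"dr": [0,0,0],"delta_pos": [0,0,0],"jaw": 30},{"dr": [0,0,0],"delta_pos": [0,0,0],"jaw": 30}])

```text
t: 4.0
tool_pos: [0.48, -0.0191, 0.1853]
orientation: [-0.269, 0.963, -0.0, 0.002]
contact_force: [-1.2, 0.9, 7.5]
width: 0.0355
gripper_force: 31.5
```

```bash
python3 -c "
from h import *
plan(.6124,.1403,.26,178.7)"
```

```text
pos [-7.844  2.706 -2.964] dr [-0.033  0.024 -9.582] | t 4.0 [ 0.48   -0.0191  0.1853] F [-1.2  0.9  7.5] w 0.0355 g 31.461853981018066
```

Call:
step_arm(deltas=[{"dr": [0,0,0],"delta_pos": [0,0,-1],"jaw": 30},{"dr": [0,0,0],"delta_pos": [0,0,-2],"jaw": 30},{"dr": [0,0,0],"delta_pos": [0,0,-3],"jaw": 30},{"dr": [0,0,-1.4],"delta_pos": [-1.5,0.5,-3],"jaw": 30},{"dr": [0,0,-2.8],"delta_pos": [-3,1,-3],"jaw": 30}])

```text
t: 4.5
tool_pos: [0.5312, 0.0411, 0.2606]
orientation: [-0.408, 0.913, -0.001, 0.002]
contact_force: [0.3, -0.8, -0.5]
width: 0.0356
gripper_force: 30.5
```

```bash
python3 -c "
from h import *
plan(.6124,.1403,.26,178.7)"
```

```text
pos [-5.125  0.225  0.038] dr [-0.039  0.013 -6.752] | t 4.5 [0.5312 0.0411 0.2606] F [ 0.3 -0.8 -0.5] w 0.0356 g 30.51350712776184
```

Call:
step_arm(deltas=[{"dr": [-0.02,0,-1.4],"delta_pos": [-1.5,0.1,0.04],"jaw": 30},{"dr": [-0.03,0,-2.8],"delta_pos": [-3,0.15,0.04],"jaw": 30},{"dr": [-0.04,0,-4.2],"delta_pos": [-4.5,0.2,0.04],"jaw": 30},{"dr": [-0.04,0,-5.6],"delta_pos": [-5.12,0.22,0.04],"jaw": 30},{"dr": [-0.04,0.01,-6.75],"delta_pos": [-5.12,0.22,0.04],"jaw": 30}])

```text
t: 5.0
tool_pos: [0.6133, 0.1419, 0.2581]
orientation: [-0.701, 0.714, 0.001, 0.0]
contact_force: [0.5, -1.0, -1.0]
width: 0.0356
gripper_force: 30.5
```

Call:
step_arm(deltas=[{"dr": [0,0,0],"delta_pos": [0,0,0],"jaw": 30},{"dr": [0,0,0],"delta_pos": [0,0,0],"jaw": 30}])

```text
t: 5.2
tool_pos: [0.6115, 0.1397, 0.2577]
orientation: [-0.697, 0.717, 0.002, -0.001]
contact_force: [-0.2, 0.1, -1.4]
width: 0.0352
gripper_force: 30.5
```

Run:
```python
from h import *
np.set_printoptions(precision=2,suppress=True)
plan(.6124,.1403,.26,178.7)
for cam in('side','top'):
    c=snap(cam,cam+'1.png')
    for d in ctrl.regions_of('blank_mid',cam)[:1]:
        p=pts(c,d['region'])*1000;print(cam,d['p'],d['bbox'],len(p),np.percentile(p,[3,50,97],axis=0))
im=cv2.imread('pics/side1.png')[130:330,240:440];im2=cv2.imread('pics/top1.png')[170:290,240:400]
cv2.imwrite('pics/c1.png',np.hstack([cv2.resize(im,(400,400),interpolation=2),cv2.resize(im2,(400,300),interpolation=2)[:0] if 0 else cv2.resize(im2,(400,400),interpolation=2)]))
```

```text
pos [-0.03 -0.03 -0.09] dr [ 0.04  0.01 -0.06] | t 5.2 [0.61 0.14 0.26] F [-0.2  0.1 -1.4] w 0.0352 g 30.45671045780182
side 0.66 [322.4, 204.9, 22.9, 28.1] 416 [[593.19 110.23  73.93]
 [610.86 117.77 101.49]
 [628.02 157.54 106.97]]
top 0.45 [272.3, 231.7, 2.4, 8.7] 18 [[593.77 114.13  96.01]
 [599.3  115.93 103.56]
 [608.63 121.02 110.45]]
```

View pics/c1.png

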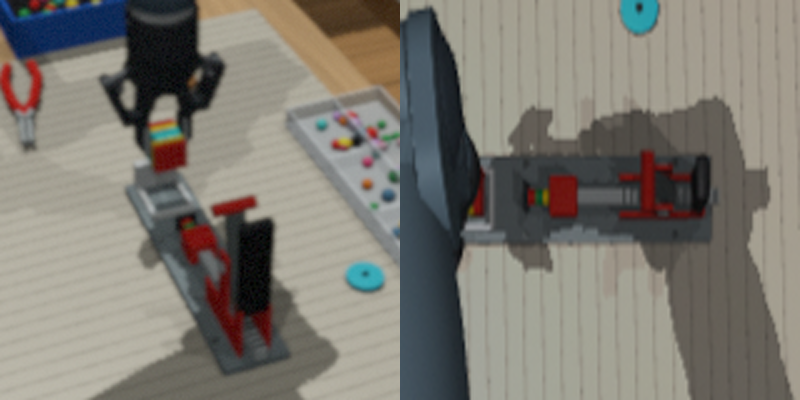

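Run:
```python
from h import *
np.set_printoptions(precision=2,suppress=True)
c=snap('side');d=ctrl.regions_of('blank_mid','side')[0]
m=cv2.erode(d['region'].astype(np.uint8),np.ones((3,3)))>0
p=pts(c,m)*1000
f=p[(p[:,2]<100)];A=np.c_[f[:,0]-611,f[:,2]-90,np.ones(len(f))];s=np.linalg.lstsq(A,f[:,1],rcond=None)[0];r=f[:,1]-A@s;k=abs(r)<3
s=np.linalg.lstsq(A[k],f[k,1],rcond=None)[0];print('end face y=',s,k.sum(),'zmin',f[:,2].min())
t=p[(p[:,2]>103)];print('top',len(t),np.median(t,0));
if len(t)>10:
    A=np.c_[t[:,0]-611,t[:,1]-135,np.ones(len(t))];print('top z=',np.linalg.lstsq(A,t[:,2],rcond=None)[0])
# edge of the end face in colour, ortho on vertical plane y
def vert(c,y,s=.0005):
    Z,X=np.meshgrid(np.arange(.12,.06,-s),np.arange(.58,.645,s),indexing='ij')
    P=(np.stack([X,np.full_like(X,y),Z],-1)-c['T'][:3,3])@c['T'][:3,:3];K=c['intrinsics']
    return cv2.remap(c['pixels'],(P[...,0]/P[...,2]*K[0,0]+K[0,2]).astype(np.float32),(P[...,1]/P[...,2]*K[1,1]+K[1,2]).astype(np.float32),cv2.INTER_CUBIC)
o=vert(c,s[2]/1000)
hsv=cv2.cvtColor(o,cv2.COLOR_RGB2HSV);sat=((hsv[...,0]<12)|(hsv[...,0]>168))&(hsv[...,1]>120)&(hsv[...,2]>40)
for z in(84,88,92,96,100):
    r=np.where(sat[int((120-z)/.5)])[0];print(z,580+.5*r.min(),580+.5*r.max()) if len(r) else 0
rr=np.where(sat[:,55:70].mean(1)>.5)[0];print('z range',120-.5*rr.max(),120-.5*rr.min())
cv2.imwrite('pics/v.png',cv2.resize(o[:,:,::-1],None,fx=3,fy=3))
plan(.6124,.1403,.26,178.7)
```

```text
end face y= [ -0.08  -0.04 113.19] 110 zmin 72.48071147298818
top 132 [612.86 128.99 104.96]
top z= [  0.01   0.   105.06]
84 590.0 625.5
88 590.5 625.5
92 590.5 626.0
96 590.5 625.5
100 590.5 626.0
z range 74.0 108.5
pos [-0.04 -0.04 -0.1 ] dr [ 0.04  0.01 -0.05] | t 5.5 [0.61 0.14 0.26] F [ 0.3 -0.3 -0.9] w 0.0353 g 30.45655846595764
```

View pics/v.png

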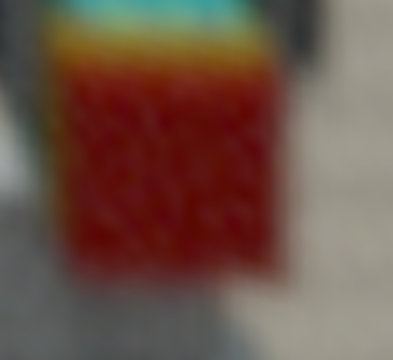

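Call:
step_arm(deltas=[{"dr": [0.04,0,-0.05],"delta_pos": [-0.1,-0.05,1],"jaw": 30},{"dr": [0.04,0,-0.05],"delta_pos": [-0.1,-0.05,1.9],"jaw": 30},{"dr": [0.04,0,-0.05],"delta_pos": [-0.1,-0.05,1.9],"jaw": 30},{"dr": [0.04,0,-0.05],"delta_pos": [-0.1,-0.05,1.9],"jaw": 30}])

```text
t: 5.9
tool_pos: [0.6124, 0.1421, 0.2097]
orientation: [-0.699, 0.715, 0.001, -0.0]
contact_force: [0.3, 0.4, 0.3]
width: 0.0351
gripper_force: 30.4
```

Run:
```python
from h import *
np.set_printoptions(precision=2,suppress=True)
plan(.6124,.1423,.208,178.7)
c=snap('side','side2.png');d=ctrl.regions_of('blank_mid','side')[0]
m=cv2.erode(d['region'].astype(np.uint8),np.ones((3,3)))>0
p=pts(c,m)*1000
f=p[(p[:,2]<48)];A=np.c_[f[:,0]-611,f[:,2]-35,np.ones(len(f))];k=abs(f[:,1]-np.median(f[:,1]))<6
for _ in range(3):
    s=np.linalg.lstsq(A[k],f[k,1],rcond=None)[0];k=abs(f[:,1]-A@s)<3
print('end face y=',s,k.sum());t=p[p[:,2]>50];print('top',len(t),np.median(t,0) if len(t) else'', 'zmin',f[:,2].min())
a=cv2.resize(cv2.imread('pics/side2.png')[185:255,280:380],(800,560),interpolation=cv2.INTER_CUBIC);cv2.imwrite('pics/c2.png',a)
```

```text
pos [-0.01 -0.    0.07] dr [0.01 0.   0.01] | t 5.9 [0.61 0.14 0.21] F [0.3 0.4 0.3] w 0.0351 g 30.43575346469879
end face y= [ -0.01  -0.04 115.91] 89
top 182 [613.95 129.22  56.41] zmin 24.74548570691637
```

View pics/c2.png

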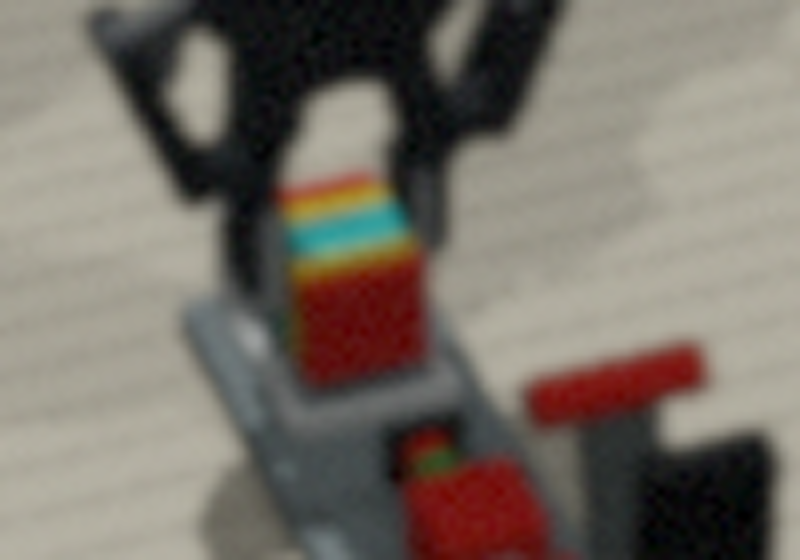

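```bash
cat >> h.py <<'E'
from scipy.optimize import least_squares
def proj(c,P):
    P=(np.asarray(P)-c['T'][:3,3])@c['T'][:3,:3];K=c['intrinsics']
    return np.c_[P[:,0]/P[:,2]*K[0,0]+K[0,2],P[:,1]/P[:,2]*K[1,1]+K[1,2]]
def clampW(n,P,a=np.radians(88.7)):  # nest-frame pts (m) to world
    P=np.asarray(P,float);return np.c_[n[0]+np.cos(a)*P[:,0]-np.sin(a)*P[:,1],n[1]+np.sin(a)*P[:,0]+np.cos(a)*P[:,1],n[2]+P[:,2]]
E
python3 - <<'E'
from h import *
np.set_printoptions(precision=1,suppress=True)
c=snap('side')
px=np.array([[308,388],[428,368],[296,277],[420,255]])/8+[280,185]-.5*0
face=np.array([[-24,18,-16],[-24,-18,-16],[-24,18,16],[-24,-18,16]])/1e3
r=least_squares(lambda n:(proj(c,clampW(n,face))-px).ravel(),[.612,.142,.04]);print(r.x*1000,r.fun)
W=np.array([[-31,25,6],[-31,-25,6],[-26,20,6],[-26,-20,6],[26,25,6]])/1e3
print((proj(c,clampW([.6124,.1403,.012],W))-[280,185])*8)
g=cv2.imread('pics/side0.png')[185:255,280:380];g=cv2.resize(g,(800,560),interpolation=cv2.INTER_CUBIC)
for q in (proj(c,clampW([.6124,.1403,.012],W))-[280,185]+.5)*8: cv2.circle(g,tuple(int(v) for v in q),3,(0,255,0),-1)
g2=cv2.resize(cv2.imread('pics/side2.png')[185:255,280:380],(800,560),interpolation=cv2.INTER_CUBIC)
for q in (np.r_[proj(c,clampW(r.x,face)),proj(c,clampW([.6124,.1403,.012],W))]-[280,185]+.5)*8: cv2.circle(g2,tuple(int(v) for v in q),3,(0,255,0),-1)
cv2.imwrite('pics/n3.png',np.hstack([g[100:450,100:500],g2[100:450,100:500]]))
E
```

```text
[589.   82.1  91.2] [-1.2 -0.3  0.1 -1.7  0.1  1.5  1.1  0.4]
[[290.3 421.1]
 [459.6 379.8]
 [301.2 406.1]
 [436.4 373.2]
 [222.7 300.2]]
```

View pics/n3.png

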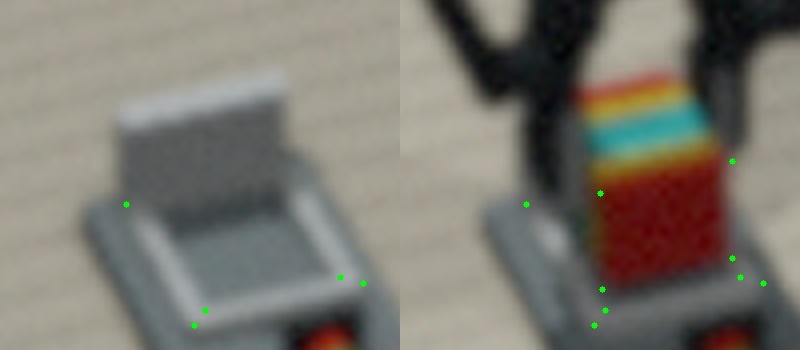

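Run:
```python
from h import *
np.set_printoptions(precision=2,suppress=True)
c=snap('side')
o=c['pixels'].astype(float);red=o[...,0]-np.maximum(o[...,1],o[...,2])
face=np.array([[-24,18,-16],[-24,-18,-16]])/1e3
px=np.array([[308,388],[428,368]])/8+[279.5,184.5]
r=least_squares(lambda n:(proj(c,clampW([n[0],n[1],.0404],face))-px).ravel(),[.612,.142]);print(r.x*1000,r.fun)
# render-based: red-ish face mask by edges: rendering the face polygon, match mask of dark red
hsv=cv2.cvtColor(c['pixels'],cv2.COLOR_RGB2HSV)
m=(((hsv[...,0]<8)|(hsv[...,0]>170))&(hsv[...,1]>150)).astype(np.float32)
big=cv2.resize(m*0+ (((hsv[...,0]<8)|(hsv[...,0]>170))*hsv[...,1]/255.).astype(np.float32),None,fx=8,fy=8,interpolation=cv2.INTER_LINEAR)[1480:2040,2240:3040]>.55
n,l,st,ce=cv2.connectedComponentsWithStats(big.astype(np.uint8))
i=l[330,360];print(st[i])
mm=(l==i).astype(np.uint8);cn=cv2.findContours(mm,0,2)[0][0];print(cv2.approxPolyDP(cn,12,True)[:,0])
# nest depth-independent: wall tops in colour with same camera
o=ortho(c,.018,.56,.66,.08,.20).astype(float).mean(2)
```

```text
[610.82 137.93] [-0.13  0.59  0.13 -0.61]
[  308   257   119   118 10813]
[[426 259]
 [316 281]
 [315 369]
 [418 349]]
```

Run:
```python
from h import *
np.set_printoptions(precision=3,suppress=True)
F=[];T=[];I=0
for i in range(10):
    c=snap('side');I=I+c['pixels'].astype(float)/10
    if i==0: d=ctrl.regions_of('blank_mid','side')[0]; m=cv2.erode(d['region'].astype(np.uint8),np.ones((3,3)))>0
    p=pts(c,m)*1000;F.append(p[(p[:,2]<50)&(p[:,2]>27)]);T.append(p[p[:,2]>54])
f=np.vstack(F);A=np.c_[f[:,0]-611,f[:,2]-40,np.ones(len(f))];k=abs(f[:,1]-np.median(f[:,1]))<6
for _ in range(4):
    s=np.linalg.lstsq(A[k],f[k,1],rcond=None)[0];k=abs(f[:,1]-A@s)<3
print('face',s,k.sum(),np.std(f[k,1]-A[k]@s))
t=np.vstack(T);A=np.c_[t[:,0]-611,t[:,1]-135,np.ones(len(t))];print('top',np.linalg.lstsq(A,t[:,2],rcond=None)[0],len(t)/10)
c['pixels']=I.astype(np.float32)
np.save('side_avg.npy',I)
# red->yellow line on top plane & top rect colour in ortho at top height
o=ortho(c,.0564,.58,.645,.105,.17)
tq=(o[...,1]+o[...,2])/2-o[...,0]; # turquoise
b=(tq>40).astype(np.uint8);n,l,st,ce=cv2.connectedComponentsWithStats(b);i=1+np.argmax(st[1:,4]);cn=cv2.findContours((l==i).astype(np.uint8),0,1)[0][0]
r=cv2.minAreaRect(cn);print('turq ctr x,y',580+.5*r[0][1],105+.5*r[0][0],np.array(r[1])*.5,r[2])
ys,xs=np.nonzero(l==i);
rows=np.unique(ys);rows=rows[8:-8];mid=[xs[ys==q].mean() for q in rows];print('stripe slope dy/dx',np.polyfit(rows,mid,1)[0])
plan(.6124,.1423,.208,178.7)
```

```text
face [ -0.022  -0.043 116.213] 874 1.5268565761673778
top [-0.011  0.008 57.556] 177.2
turq ctr x,y 616.0 140.25 [35.  12.5] 90.0
stripe slope dy/dx -0.00840548340548326
pos [-0.001  0.013  0.071] dr [0.001 0.005 0.014] | t 6.65 [0.613 0.142 0.21 ] F [-0.5  0.4 -0.4] w 0.0352 g 30.436570644378662
```

Call:
step_arm(deltas=[{"dr": [0,0,0],"delta_pos": [0,0,0.15],"jaw": 30},{"dr": [0,0,0],"delta_pos": [0,0,0.3],"jaw": 30},{"dr": [0,0,0],"delta_pos": [0,0,0.4],"jaw": 30},{"dr": [0,0,0],"delta_pos": [0,0,0.4],"jaw": 30}])

```text
t: 7.05
tool_pos: [0.6124, 0.1422, 0.199]
orientation: [-0.7, 0.715, 0.001, -0.0]
contact_force: [-0.1, 0.9, -0.6]
width: 0.0356
gripper_force: 30.4
```

Call:
step_arm(deltas=[{"dr": [0,0,0],"delta_pos": [0,0,0.04],"jaw": 30},{"dr": [0,0,0],"delta_pos": [0,0,0.07],"jaw": 30},{"dr": [0,0,0],"delta_pos": [0,0,0.07],"jaw": 30}])

```text
t: 7.35
tool_pos: [0.6128, 0.1423, 0.198]
orientation: [-0.7, 0.715, 0.0, 0.0]
contact_force: [-0.7, -0.4, -1.1]
width: 0.0354
gripper_force: 30.4
```

Almost on the floor; open slowly.

Call:
step_arm(deltas=[{"dr": [0,0,0],"delta_pos": [0,0,0],"jaw": 38},{"dr": [0,0,0],"delta_pos": [0,0,0],"jaw": 42},{"dr": [0,0,0],"delta_pos": [0,0,0],"jaw": 46},{"dr": [0,0,0],"delta_pos": [0,0,-0.5],"jaw": 50},{"dr": [0,0,0],"delta_pos": [0,0,-1.5],"jaw": 56}])

```text
t: 7.85
tool_pos: [0.6116, 0.1421, 0.2346]
orientation: [-0.7, 0.715, 0.002, -0.002]
contact_force: [0.3, 0.3, 0.5]
width: 0.0561
gripper_force: 0.0
```

Call:
step_arm(deltas=[{"dr": [0,0,0],"delta_pos": [0,0,-2],"jaw": 60},{"dr": [0,0,0],"delta_pos": [0,0,-4],"jaw": 70},{"dr": [0,0,0],"delta_pos": [0,0,-5],"jaw": 80},{"dr": [0,0,0],"delta_pos": [2,0,-5.5],"jaw": 80},{"dr": [0,0,0],"delta_pos": [4,0,-5.5],"jaw": 80}])

```text
t: 8.35
tool_pos: [0.6114, 0.044, 0.3774]
orientation: [-0.701, 0.713, -0.002, 0.003]
contact_force: [0.5, 0.5, -0.6]
width: 0.0797
gripper_force: 0.0
```

Run:
```python
from h import *
np.set_printoptions(precision=2,suppress=True)
a=np.radians(88.7)
# bar finger face 6 mm ahead of bar's free side; clamp x of TCP = -86-40
n=np.array([.6124,.1403]);t=n+np.array([np.cos(a),np.sin(a)])*(-.126-.095);print(t)
plan(t[0],t[1],.40,88.7)
c=snap('side','side4.png')
for i in range(3):
  d=ctrl.regions_of('blank_mid','side')[0];m=cv2.erode(d['region'].astype(np.uint8),np.ones((3,3)))>0
p=pts(c,m)*1000;f=p[(p[:,2]<40)];print(d['p'],'face y',np.median(f[:,1]),'top z',np.percentile(p[:,2],[50,75,95]))
cv2.imwrite('pics/c4.png',cv2.resize(cv2.imread('pics/side4.png')[185:255,280:380],(600,420),interpolation=cv2.INTER_CUBIC))
```

```text
[ 0.61 -0.08]
pos [ 4.99  0.07 -0.91] dr [-0.05  0.06 15.05] | t 8.35 [0.61 0.04 0.38] F [ 0.5  0.5 -0.6] w 0.0797 g 0.0
0.95 face y 117.07441246181682 top z [42.45 44.71 46.97]
```

View pics/c4.png

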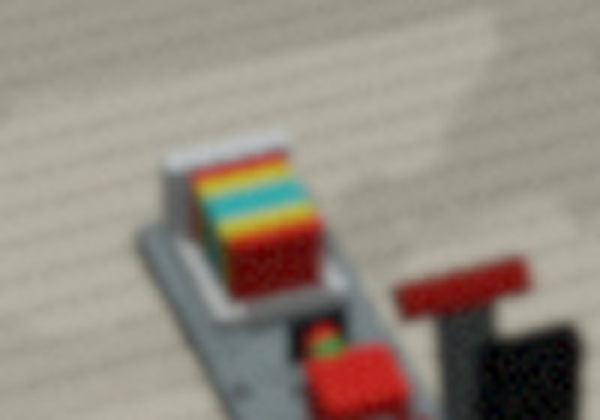

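Call:
step_arm(deltas=[{"dr": [-0.05,0.06,15.05],"delta_pos": [2,0.07,-0.91],"jaw": 80},{"dr": [-0.05,0.06,15.05],"delta_pos": [3.5,0.07,-0.91],"jaw": 80},{"dr": [-0.05,0.06,15.05],"delta_pos": [4.99,0.07,-0.91],"jaw": 80},{"dr": [-0.05,0.06,15.05],"delta_pos": [4.99,0.07,-0.91],"jaw": 80},{"dr": [-0.05,0.06,15.05],"delta_pos": [4.99,0.07,-0.91],"jaw": 80}])

```text
t: 9.05
tool_pos: [0.6063, -0.0809, 0.3958]
orientation: [-0.386, 0.922, 0.0, -0.002]
contact_force: [0.4, 0.0, -0.1]
width: 0.0799
gripper_force: 0.0
```

```bash
python3 -c "
from h import *
plan(.6074,-.0806,.38,88.7)"
```

```text
pos [-0.042 -0.024  0.632] dr [ 0.008 -0.034  7.789] | t 9.05 [ 0.6063 -0.0809  0.3958] F [ 0.4  0.  -0.1] w 0.0799 g 0.0
```

Call:
step_arm(deltas=[{"dr": [0,-0.03,7.79],"delta_pos": [0,0,0],"jaw": 80},{"dr": [0,-0.03,7.79],"delta_pos": [0,0,0],"jaw": 80},{"dr": [0,-0.03,7.79],"delta_pos": [0,0,0],"jaw": 80},{"dr": [0,-0.03,7.79],"delta_pos": [0,0,0],"jaw": 80},{"dr": [0,-0.03,7.79],"delta_pos": [0,0,0],"jaw": 80}])

```text
t: 9.55
tool_pos: [0.6064, -0.0793, 0.3958]
orientation: [-0.023, 1.0, 0.0, -0.001]
contact_force: [0.1, -0.6, 0.9]
width: 0.0801
gripper_force: 0.0
```

Call:
step_arm(deltas=[{"dr": [0,0,0.1],"delta_pos": [0,0,0],"jaw": 80},{"dr": [0,0,0.1],"delta_pos": [0,0,0],"jaw": 80}])

```text
t: 9.75
tool_pos: [0.6064, -0.0799, 0.3957]
orientation: [-0.022, 1.0, 0.0, -0.0]
contact_force: [-0.2, -0.5, 0.9]
width: 0.08
gripper_force: 0.0
```

```bash
python3 -c "
from h import *
plan(.6074,-.0806,.298,88.7)"
```

```text
pos [-0.044 -0.029  3.909] dr [ 0.002 -0.009  0.631] | t 9.75 [ 0.6064 -0.0799  0.3957] F [-0.2 -0.5  0.9] w 0.08 g 0.0
```

Call:
step_arm(deltas=[{"dr": [0,0,0.63],"delta_pos": [-0.04,-0.03,1],"jaw": 80},{"dr": [0,0,0.63],"delta_pos": [-0.04,-0.03,2],"jaw": 80},{"dr": [0,0,0.63],"delta_pos": [-0.04,-0.03,3],"jaw": 80},{"dr": [0,0,0.63],"delta_pos": [-0.04,-0.03,3.5],"jaw": 80},{"dr": [0,0,0.63],"delta_pos": [-0.04,-0.03,3.91],"jaw": 80}])

```text
t: 10.25
tool_pos: [0.607, -0.0813, 0.297]
orientation: [0.013, 1.0, 0.0, -0.001]
contact_force: [0.4, -0.6, -0.1]
width: 0.0799
gripper_force: 0.0
```

Call:
step_arm(deltas=[{"dr": [0,0,0],"delta_pos": [0,-0.1,0],"jaw": 80},{"dr": [0,0,0],"delta_pos": [0,-0.2,0],"jaw": 80}])

```text
t: 10.45
tool_pos: [0.6074, -0.0868, 0.2987]
orientation: [0.013, 1.0, -0.0, 0.0]
contact_force: [-0.9, 2.7, -1.1]
width: 0.0798
gripper_force: 1.2
```

Run:
```python
from h import *
plan(.6074,-.0806,.298,88.7)
snap('side','side5.png')
cv2.imwrite('pics/c5.png',cv2.resize(cv2.imread('pics/side5.png')[160:310,280:430],(600,600),interpolation=cv2.INTER_CUBIC))
```

```text
pos [0.007 0.25  0.029] dr [-0.002  0.003 -0.033] | t 10.45 [ 0.6074 -0.0868  0.2987] F [-0.9  2.7 -1.1] w 0.0798 g 1.1979655176401138
```

View pics/c5.png

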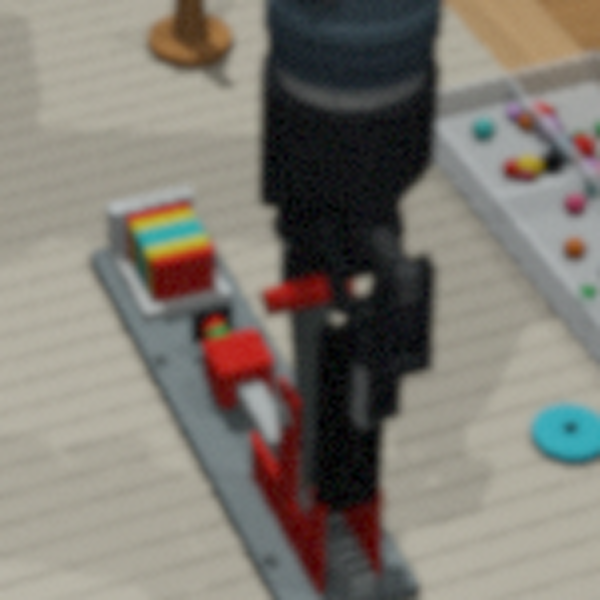

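Call:
step_arm(deltas=[{"dr": [0,0,0],"delta_pos": [0,-0.3,0],"jaw": 80},{"dr": [0,0,0],"delta_pos": [0,-0.6,0],"jaw": 80},{"dr": [0,0,0],"delta_pos": [0,-0.9,0],"jaw": 80},{"dr": [0,0,0],"delta_pos": [0,-1.25,0],"jaw": 80},{"dr": [0,0,0],"delta_pos": [0,-1.25,0],"jaw": 80}])

```text
t: 11.0
tool_pos: [0.6068, -0.1178, 0.299]
orientation: [0.013, 1.0, 0.002, 0.001]
contact_force: [0.8, 7.8, 2.6]
width: 0.0799
gripper_force: 3.9
```

```bash
cat >> h.py <<'E'
def jaw(f):
    # clamp-x position (mm from nest centre) of red head front / colour profile along the clamp axis at plunger height
    c=snap('side',f);P=pts(c)*1000
    d=ctrl.regions_of('jaw','side');
    for q in d[:2]:
        p=P[q['region']];p=p[~np.isnan(p).any(1)];p=p[(p[:,2]>40)&(p[:,2]<60)&(p[:,1]>-40)]
        print('jaw',round(q['p'],2),np.round(q['bbox']),len(p),'top y 3..97%',np.percentile(p[:,1],[3,50,97]).round(1) if len(p) else '')
    a=cv2.resize(cv2.imread('pics/'+f)[200:290,300:400],(600,540),interpolation=cv2.INTER_CUBIC);cv2.imwrite('pics/c_'+f,a)
    o=ctrl.get_obs();print(o['t'],o['tool_pos'].round(4),o['contact_force'].round(1),o['gripper_force'])
E
python3 -c "
from h import *
jaw('s6.png')"
```

```text
11.1 [ 0.6069 -0.1174  0.2991] [1.2 7.  2.5] 3.929417786275735
```

```bash
cat >> h.py <<'E'
def head(c):
    P=pts(c)*1000;h=cv2.cvtColor(c['pixels'],cv2.COLOR_RGB2HSV)
    red=((h[...,0]<8)|(h[...,0]>172))&(h[...,1]>130)&(h[...,2]>90)
    with np.errstate(invalid='ignore'):
        m=red&(abs(P[...,0]-610)<22)&(P[...,2]>38)&(P[...,2]<62)&(P[...,1]>-40)&(P[...,1]<112)
    p=P[m];return len(p),np.percentile(p[:,1],[2,50,98]).round(1)
def jaw(f):
    c=snap('side',f);print('head y',*head(c))
    # colours along plunger, pixel strip: project axis at z=.031
    ys=np.arange(.04,.118,.003);q=proj(c,np.c_[.6124-(.1403-ys)*.0225,ys,np.full(len(ys),.036)])
    px=cv2.remap(c['pixels'],q[:,:1].astype(np.float32),q[:,1:].astype(np.float32),1)[:,0]
    print(' '.join(f'{int(y*1000)}:{"%d,%d,%d"%tuple(v)}' for y,v in zip(ys,px)))
    cv2.imwrite('pics/c_'+f,cv2.resize(cv2.imread('pics/'+f)[200:290,300:400],(600,540),interpolation=cv2.INTER_CUBIC))
    o=ctrl.get_obs();print(round(o['t'],2),o['tool_pos'].round(4),o['contact_force'].round(1),o['gripper_force'])
E
python3 -c "
from h import *
jaw('s6.png')"
```

```text
head y 169 [-34.6  41.1  59.9]
40:141,24,21 43:167,32,26 46:181,34,29 49:187,38,32 52:189,41,33 55:189,38,30 58:188,34,29 61:188,36,32 64:185,46,33 67:172,67,39 70:143,96,50 73:111,117,60 76:111,117,62 79:139,91,49 82:143,56,32 85:118,34,26 88:77,23,23 91:56,21,21 94:69,21,20 97:85,17,14 100:91,16,16 103:93,13,14 106:94,16,11 109:93,13,9 112:95,18,16 115:95,17,17
11.15 [ 0.6069 -0.1173  0.2992] [0.5 7.9 2.9] 3.9643807972606737
```

View pics/c_s6.png

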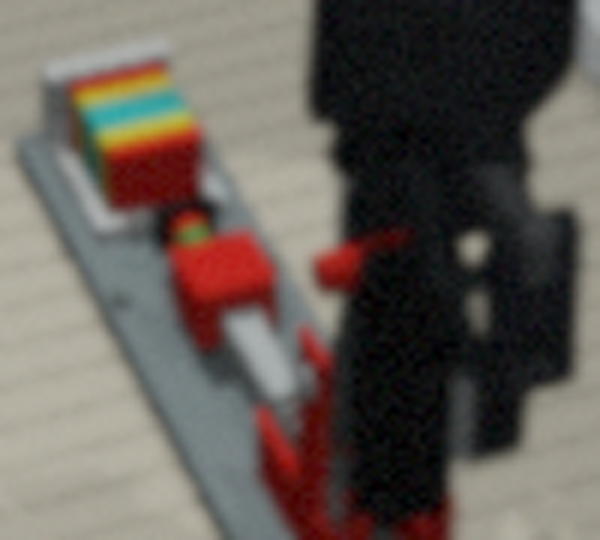

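Call:
step_arm(deltas=[{"dr": [0,0,0],"delta_pos": [0,0.5,0],"jaw": 80},{"dr": [0,0,0],"delta_pos": [0,1.0,0],"jaw": 80},{"dr": [0,0,0],"delta_pos": [0,1.4,0],"jaw": 80},{"dr": [0,0,0],"delta_pos": [0,1.4,0],"jaw": 80}])

```text
t: 11.55
tool_pos: [0.6071, -0.0817, 0.2978]
orientation: [0.012, 1.0, -0.0, -0.001]
contact_force: [0.6, 0.3, -0.2]
width: 0.08
gripper_force: 0.0
```

Call:
step_arm(deltas=[{"dr": [0,0,0],"delta_pos": [0,-0.3,0],"jaw": 80},{"dr": [0,0,0],"delta_pos": [0,-0.6,0],"jaw": 80},{"dr": [0,0,0],"delta_pos": [0,-0.8,0],"jaw": 80},{"dr": [0,0,0],"delta_pos": [0,-0.8,0],"jaw": 80}])

```text
t: 11.95
tool_pos: [0.6068, -0.1036, 0.2986]
orientation: [0.014, 1.0, 0.001, 0.0]
contact_force: [-0.6, 5.2, 3.5]
width: 0.0799
gripper_force: 2.4
```

```bash
python3 -c "
from h import *
jaw('s7.png')"
```

```text
head y 175 [-35.8  46.9  88.5]
40:104,58,56 43:108,23,24 46:130,23,20 49:157,31,28 52:178,35,30 55:187,38,32 58:190,41,34 61:190,40,34 64:189,37,32 67:188,36,29 70:187,41,31 73:179,57,35 76:159,89,46 79:121,117,62 82:108,119,63 85:129,101,54 88:147,70,40 91:138,40,27 94:101,23,22 97:63,22,21 100:64,20,22 103:80,20,20 106:89,18,12 109:92,16,7 112:94,14,12 115:93,12,9
12.0 [ 0.6068 -0.1035  0.2985] [-0.3  5.6  3.3] 2.54252091050148
```

Call:
step_arm(deltas=[{"dr": [0,0,0],"delta_pos": [0,-0.2,0],"jaw": 80},{"dr": [0,0,0],"delta_pos": [0,-0.35,0],"jaw": 80},{"dr": [0,0,0],"delta_pos": [0,-0.35,0],"jaw": 80}])

```text
t: 12.3
tool_pos: [0.6066, -0.1117, 0.2984]
orientation: [0.014, 1.0, 0.002, 0.0]
contact_force: [0.1, 6.6, 4.5]
width: 0.0801
gripper_force: 3.6
```

Call:
step_arm(deltas=[{"dr": [0,0,0],"delta_pos": [0,-0.1,0],"jaw": 80},{"dr": [0,0,0],"delta_pos": [0,-0.2,0],"jaw": 80},{"dr": [0,0,0],"delta_pos": [0,-0.2,0],"jaw": 80}])

```text
t: 12.6
tool_pos: [0.6065, -0.1163, 0.2981]
orientation: [0.013, 1.0, 0.002, 0.0]
contact_force: [0.8, 7.3, 2.3]
width: 0.0799
gripper_force: 4.0
```

```bash
python3 -c "
from h import *
jaw('s8.png')"
```

```text
head y 162 [-34.7  55.5  75.1]
40:154,156,157 43:132,127,128 46:110,82,83 49:102,44,43 52:114,26,24 55:141,29,24 58:167,31,24 61:182,37,30 64:187,36,28 67:189,37,29 70:189,39,30 73:189,38,30 76:188,37,29 79:186,44,33 82:173,67,40 85:143,94,50 88:111,113,58 91:106,114,59 94:131,93,50 97:142,60,36 100:115,30,25 103:75,20,17 106:55,19,18 109:68,16,17 112:85,20,20 115:93,18,15
12.65 [ 0.6065 -0.1162  0.2981] [0.3 7.3 2.5] 3.9412507219822146
```

View pics/c_s8.png

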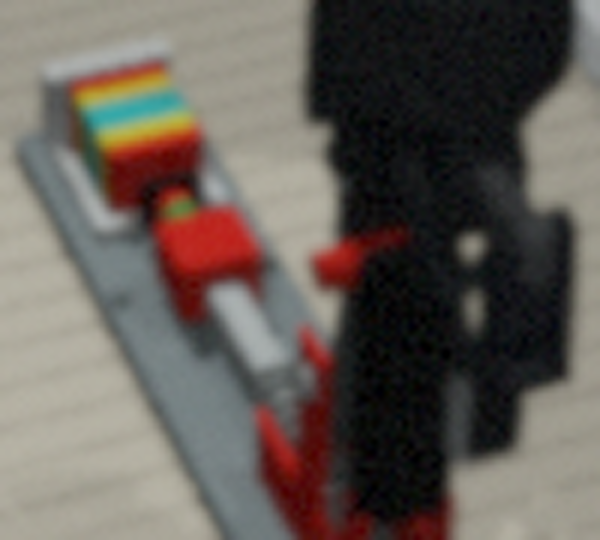

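Call:
step_arm(deltas=[{"dr": [0,0,0],"delta_pos": [0,0.5,0],"jaw": 80},{"dr": [0,0,0],"delta_pos": [0,1.0,0],"jaw": 80},{"dr": [0,0,0],"delta_pos": [0,1.4,0],"jaw": 80},{"dr": [0,0,0],"delta_pos": [0,1.4,0],"jaw": 80}])

```text
t: 13.05
tool_pos: [0.6071, -0.0805, 0.2977]
orientation: [0.013, 1.0, -0.0, -0.001]
contact_force: [-0.8, -0.1, -0.5]
width: 0.0801
gripper_force: 0.0
```

Call:
step_arm(deltas=[{"dr": [0,0,0],"delta_pos": [0,-0.3,0],"jaw": 80},{"dr": [0,0,0],"delta_pos": [0,-0.6,0],"jaw": 80},{"dr": [0,0,0],"delta_pos": [0,-0.8,0],"jaw": 80},{"dr": [0,0,0],"delta_pos": [0,-0.8,0],"jaw": 80}])

```text
t: 13.45
tool_pos: [0.6068, -0.1023, 0.2987]
orientation: [0.014, 1.0, 0.001, 0.0]
contact_force: [0.0, 6.0, 4.7]
width: 0.0801
gripper_force: 2.6
```

```bash
python3 -c "
from h import *
jaw('s9.png')"
```

```text
head y 166 [-37.1  62.   94.4]
40:167,172,172 43:166,171,171 46:158,161,162 49:141,139,139 52:116,99,98 55:102,53,53 58:104,23,20 61:127,20,16 64:157,30,25 67:177,35,30 70:186,38,32 73:188,38,30 76:190,41,37 79:188,34,29 82:189,37,31 85:187,41,31 88:178,57,37 91:157,84,46 94:123,111,59 97:102,120,62 100:124,104,54 103:142,76,41 106:133,46,30 109:102,29,23 112:60,21,22 115:63,16,18
13.5 [ 0.6069 -0.1021  0.2986] [0.  5.7 4.4] 2.603796198964119
```

Call:
step_arm(deltas=[{"dr": [0,0,0],"delta_pos": [0,-0.12,0],"jaw": 80},{"dr": [0,0,0],"delta_pos": [0,-0.24,0],"jaw": 80},{"dr": [0,0,0],"delta_pos": [0,-0.24,0],"jaw": 80}])

```text
t: 13.8
tool_pos: [0.6067, -0.108, 0.2986]
orientation: [0.014, 1.0, 0.001, 0.0]
contact_force: [-0.1, 4.4, 4.2]
width: 0.0801
gripper_force: 2.6
```

```bash
sed -i 's/np.arange(.04,.118,.003)/np.arange(.058,.135,.003)/' h.py; python3 -c "
from h import *
jaw('s10.png')"
```

```text
head y 159 [-36.5  66.3  87.3]
58:103,67,66 61:104,36,34 64:121,26,20 67:148,28,21 70:172,33,28 73:185,39,31 76:188,38,31 79:190,39,34 82:189,38,34 85:189,37,31 88:187,38,29 91:182,49,34 94:166,74,41 97:132,102,52 100:108,113,57 103:118,105,55 106:138,81,43 109:138,50,28 112:108,29,22 115:69,24,21 118:68,24,23 121:96,24,21 124:137,33,25 127:168,52,30 130:183,90,31 133:187,131,43
13.85 [ 0.6067 -0.1079  0.2986] [0.4 5.8 5.5] 2.5916697084903717
```

Call:
step_arm(deltas=[{"dr": [0,0,0],"delta_pos": [0,-0.12,0],"jaw": 80},{"dr": [0,0,0],"delta_pos": [0,-0.2,0],"jaw": 80},{"dr": [0,0,0],"delta_pos": [0,-0.2,0],"jaw": 80}])

```text
t: 14.15
tool_pos: [0.6066, -0.1123, 0.2984]
orientation: [0.013, 1.0, 0.002, 0.0]
contact_force: [-0.6, 8.2, 3.4]
width: 0.0801
gripper_force: 3.9
```

```bash
python3 -c "
from h import *
jaw('s11.png')"
```

```text
head y 163 [-35.2  69.5 104.5]
58:118,106,105 61:103,62,59 64:105,28,27 67:127,24,20 70:153,29,23 73:175,36,31 76:186,39,34 79:188,34,30 82:188,37,31 85:189,35,32 88:189,38,32 91:187,40,29 94:182,51,33 97:164,80,41 100:130,108,54 103:114,119,61 106:127,105,54 109:151,76,41 112:146,43,27 115:113,30,25 118:77,24,23 121:82,25,25 124:120,29,23 127:156,39,17 130:177,79,28 133:185,122,38
14.2 [ 0.6066 -0.1123  0.2985] [0.5 7.9 3.6] 3.842210281326288
```

Call:
step_arm(deltas=[{"dr": [0,0,0],"delta_pos": [0,-0.1,0],"jaw": 80},{"dr": [0,0,0],"delta_pos": [0,-0.2,0],"jaw": 80},{"dr": [0,0,0],"delta_pos": [0,-0.2,0],"jaw": 80}])

```text
t: 14.5
tool_pos: [0.6065, -0.117, 0.2981]
orientation: [0.013, 1.0, 0.002, 0.0]
contact_force: [0.8, 8.2, 2.4]
width: 0.08
gripper_force: 4.3
```

```bash
python3 -c "
from h import *
jaw('s12.png')"
```

```text
head y 165 [-35.9  72.   91.3]
58:140,140,139 61:114,97,97 64:103,52,52 67:107,25,24 70:128,24,19 73:157,31,23 76:177,32,25 79:186,37,31 82:189,39,32 85:189,38,32 88:189,38,31 91:189,37,31 94:187,39,26 97:180,55,32 100:161,83,44 103:133,101,51 106:125,100,52 109:142,83,47 112:141,50,30 115:110,28,25 118:72,21,21 121:73,25,25 124:109,26,24 127:149,36,22 130:173,68,26 133:185,112,36
14.55 [ 0.6065 -0.1169  0.2981] [0.4 7.6 2.9] 4.324364432541188
```

View pics/c_s12.png

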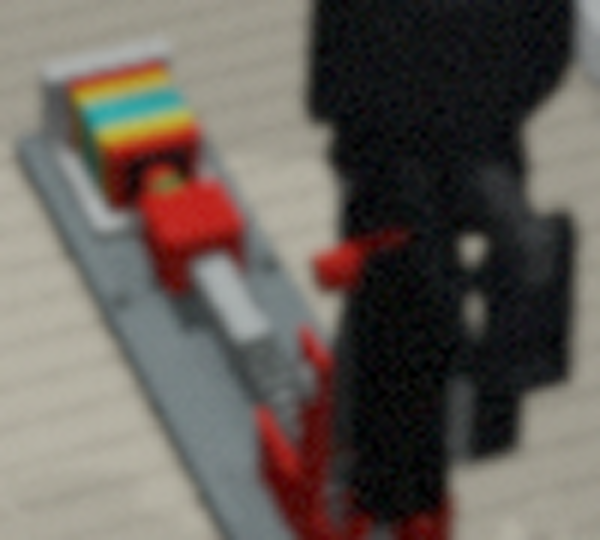

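Call:
step_arm(deltas=[{"dr": [0,0,0],"delta_pos": [0,0.5,0],"jaw": 80},{"dr": [0,0,0],"delta_pos": [0,1.0,0],"jaw": 80},{"dr": [0,0,0],"delta_pos": [0,1.4,0],"jaw": 80},{"dr": [0,0,0],"delta_pos": [0,1.4,0],"jaw": 80}])

```text
t: 14.95
tool_pos: [0.607, -0.0816, 0.2977]
orientation: [0.013, 1.0, -0.001, -0.001]
contact_force: [-0.0, -1.2, 0.2]
width: 0.0797
gripper_force: 0.0
```

Call:
step_arm(deltas=[{"dr": [0,0,0],"delta_pos": [0,-0.2,0],"jaw": 80},{"dr": [0,0,0],"delta_pos": [0,-0.4,0],"jaw": 80},{"dr": [0,0,0],"delta_pos": [0,-0.4,0],"jaw": 80}])

```text
t: 15.25
tool_pos: [0.6069, -0.0926, 0.2985]
orientation: [0.013, 1.0, 0.002, 0.0]
contact_force: [-1.4, 6.1, 3.5]
width: 0.08
gripper_force: 3.0
```

```bash
cat >> h.py <<'E'
def comp(f):
    R_=[];B_=[]
    for i in range(3):
        c=snap('side',f);ys=np.arange(.055,.140,.0005)
        q=proj(c,np.c_[.6124-(.1403-ys)*.0225,ys,np.full(len(ys),.036)]).astype(np.float32)
        p=cv2.remap(c['pixels'],q[:,:1],q[:,1:],1)[:,0].astype(float)
        r=cv2.GaussianBlur(p[:,:1].copy(),(1,5),0)[:,0];k=np.argmax((r>150)&(p[:,1]<60));R_.append(ys[k]*1000)
        m=np.where(ys>.108)[0];w=ys[m]*1000;v=p[m,0];j=np.argmin(v);s=slice(max(j-8,0),j+9);B_.append(np.average(w[s],weights=1/v[s]**2))
    g=p[:,1]-.6*p[:,0];gi=g>20
    print('head',np.mean(R_),'black',np.mean(B_),'compression ~',49.6-np.mean(B_)+np.mean(R_),'green y',ys[gi].min()*1000 if gi.any() else None,ys[gi].max()*1000 if gi.any() else None)
    o=ctrl.get_obs();print(round(o['t'],2),o['tool_pos'].round(4),o['contact_force'].round(1),o['gripper_force'])
E
python3 -c "
from h import *
comp('s13.png')"
```

```text
head 72.66666666666669 black 119.53018826202181 compression ~ 2.7364784046448847 green y 55.0 140.00000000000006
15.4 [ 0.6069 -0.0926  0.2986] [-1.9  5.1  4.5] 2.630850076675415
```

Call:
step_arm(deltas=[{"dr": [0,0,0],"delta_pos": [0,-0.12,0],"jaw": 80},{"dr": [0,0,0],"delta_pos": [0,-0.24,0],"jaw": 80},{"dr": [0,0,0],"delta_pos": [0,-0.24,0],"jaw": 80}])

```text
t: 15.7
tool_pos: [0.6068, -0.0978, 0.2991]
orientation: [0.013, 1.0, 0.003, 0.001]
contact_force: [-1.0, 9.2, 8.0]
width: 0.0803
gripper_force: 4.6
```

```bash
python3 -c "
from h import *
comp('s14.png')"
```

```text
head 75.00000000000001 black 119.54062236918723 compression ~ 5.05937763081279 green y 55.0 140.00000000000006
15.85 [ 0.6068 -0.0978  0.2991] [-0.7  8.9  7.1] 4.469222724437714
```

Call:
step_arm(deltas=[{"dr": [0,0,0],"delta_pos": [0,-0.12,0],"jaw": 80},{"dr": [0,0,0],"delta_pos": [0,-0.24,0],"jaw": 80},{"dr": [0,0,0],"delta_pos": [0,-0.28,0],"jaw": 80},{"dr": [0,0,0],"delta_pos": [0,-0.28,0],"jaw": 80}])

```text
t: 16.25
tool_pos: [0.6068, -0.1042, 0.2995]
orientation: [0.013, 1.0, 0.004, 0.001]
contact_force: [-1.6, 11.3, 8.2]
width: 0.0802
gripper_force: 5.6
```

Run:
```python
from h import *
np.set_printoptions(precision=2,suppress=True)
comp('s15.png')
c=snap('side');d=ctrl.regions_of('blank_mid','side')[0]
o=ortho(c,.044,.58,.645,.105,.175).astype(float)
tq=(o[...,1]+o[...,2])/2-o[...,0];n,l,st,ce=cv2.connectedComponentsWithStats((tq>40).astype(np.uint8));i=1+np.argmax(st[1:,4]);print('turq centre x,y',580+.5*ce[i][1],105+.5*ce[i][0])
p=pts(c,cv2.erode(d['region'].astype(np.uint8),np.ones((3,3)))>0)*1000;t=p[p[:,2]>40];A=np.c_[t[:,0]-612,t[:,1]-140,np.ones(len(t))];print('top',np.linalg.lstsq(A,t[:,2],rcond=None)[0],len(t))
```

```text
head 78.50000000000001 black 119.54879821442027 compression ~ 8.55120178557975 green y 55.0 140.00000000000006
16.4 [ 0.61 -0.1   0.3 ] [-1.3 11.   9. ] 5.592830926179886
turq centre x,y 611.8006775832863 141.6239412761152
top [ 0.02 -0.01 44.63] 195
```

Call:
step_arm(deltas=[{"dr": [0,0,0],"delta_pos": [0,-0.06,0],"jaw": 80},{"dr": [0,0,0],"delta_pos": [0,-0.06,0],"jaw": 80},{"dr": [0,0,0],"delta_pos": [0,-0.06,0],"jaw": 80}])

```text
t: 16.8
tool_pos: [0.6067, -0.1055, 0.2996]
orientation: [0.013, 1.0, 0.004, 0.001]
contact_force: [-1.5, 12.6, 10.2]
width: 0.08
gripper_force: 5.9
```

```bash
python3 -c "
from h import *
comp('s16.png');print(ctrl.hand_in())"
```

```text
head 79.50000000000001 black 119.5476446850884 compression ~ 9.552355314911622 green y 55.0 140.00000000000006
16.95 [ 0.6067 -0.1055  0.2996] [-1.4 12.1  9.5] 5.855892151594162
the job is handed in; nothing more can be done
None
```

The job is handed in, but no verdict came back: the blank lies flat in the nest, and the trigger is held squeezed with the pad pushed in about 9.5 mm (estimated from the side camera; my green-band check gave no usable reading). I viewed 12 pictures, two over the limit of 10.

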